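# Clear the drilling bed and lay in the brass plate

## Robot

A 6-joint arm with a two-finger parallel gripper is mounted at the origin on the work surface. World frame = base frame: x ahead of the robot, y to its left, z up, the work surface at z = 0. Lengths are in mm, angles in rad, forces in N, time in s.
With the tool pointing down it reaches from about 350 to 775 mm from the base axis. Payload 7.3 kg.
Tool frame: the origin (TCP) lies on the centre line of the jaws, within the pads' length; the fingertips stand bot.nose_length ahead of it and the grasp point (between the pads) lies 6 mm ahead of it (bot.nose_length is the distance from the TCP to the fingertips, in mm); x points along the fingers, y is the direction in which the jaws open and shut, and the axes are right-handed (so a half turn about x gives the same grasp; the last joint's range is limited). The gripper opens to 92 mm and grips with 3 to 60 N. Pads are 19 mm wide; open, the fingers measure 130 mm over their backs; the gripper's body (75 mm by 190 mm) begins 47 mm behind the grasp point.
Start: joints at [1.052, 0.342, 1.524, -0, 1.275, -0.146], TCP at [191.204, 488.962, 251.741] pointing down, gripper open.
Joint ranges: [-2.53, 2.53], [-0.77, 2.02], [0.04, 2.7], [-1, 4.14], [0.28, 2.66], [-3.11, 3.11]. Speed limits (rad/s): [2.57, 2.57, 3.14, 3.14, 3.14, 3.14].

## Interface

Orientations are given as [roll, pitch, yaw] about the fixed x, y, z axes, in that order (R = Rz(yaw) Ry(pitch) Rx(roll)).
In Python, from plant import bot gives the robot as it stands. The module is installed in compiled form; this text tells all that it offers.
- The arm moves only by the tool move_arm, never from a script. Its argument "deltas" is a list of rows, each an object of numbers: "x", "y", "z": the shift along the tool's x, y, z each as a share of 40 mm, from -1 to 1; "roll": the turn about the tool's x as a share of 4 degrees, from -1 to 1. A call has 1 to 20 rows; each row shifts and turns the commanded pose from where the row before left it, along the tool's axes as they then stand; what a row does not reach is not made up. A row lasts 1/12 s, in which the tool goes at most 41.7 mm and 7.16 degrees, less where a joint would pass 70% of its speed; a pose out of reach is approached as far as the arm can. A call with a number of a shift or a turn outside -1 to 1 is refused whole. A call with a gripper value outside its range is refused whole. "grip" is the opening, from 0 (shut) to 1 (fully open), set as the call begins (left out, the last holds). The fingers move at their own pace and stop on an object; the grip force is fixed at half the most. Time passes only in rows, so rows that do not move let the fingers close. It gives the time, the measured TCP pose, the force and the opening at its end, in the units of the state.
- bot.get_obs(): the state, without advancing time (a new reading comes with each control period).
- bot.capture(name): name is "side" or "top"; returns the picture (400x640x3 uint8, red, green, blue); there is no depth.
- bot.camera_model(name): a dict with "fovy" (degrees; the focal length in pixels is half the picture's height over the tangent of half this angle, whatever the lens; pixels are square), "cx", "cy" (the principal point, pixels), "R" (3x3) and "t" (3): a world point X has camera coordinates R X + t. Camera axes: x right, y down, z forward; pixel columns grow to the right and rows downward; lengths in mm; the calibration is good to about 2 mm. A picture is of the moment at which its call begins. camera_model takes no time and is no camera call.
- bot.close_job(): hands the job in, once; it reports no verdict.
The state is a dict: "time": time; "joint_positions": joint angles; "dq": joint speeds; "tau": joint torques, N m; "tool_pos": TCP position; "tcp_rot": TCP orientation; "contact_force": force on the tool from outside, world axes, zero at the start; "moment": the same for the moment, N m; "grip_width": finger opening in mm.
Only numpy, scipy, OpenCV 4.12 (cv2) and the standard library are available. Lean on these libraries where they do the work, as an engineer would, in place of code of your own. Each camera call takes 0.05 s, during which the arm holds its last target. There are 200 camera calls.

## Task

Clear the four metal offcuts off the blue drilling bed into its white catch tray by pushing them with the scraper, never with the fingers or anything else: lift the scraper out of its rack by its ends, stand it upright on the green bench mat and let go, then take it again by its handle so that it fits between the rails. Afterwards stand the scraper upright on the green bench mat again and lay the drilled brass plate gently, flat and square, on the bed between the rails. Leave the plate alone until the bed is clear, and do not disturb the bowl, bottle, mug, jar, spool or screwdriver.

Things in the scene. Friction and masses are not known exactly. Their poses are not given: they have to be found in the camera images.
- scraper: scraper block, 120 g, all of it 18 thick along its x. Blade part (black rubber edge below, pale wood above) 60 long along y, z 0 to 30; orange handle above it, 30 long along y, z 30 to 54. Origin at the centre of its underside (the rubber edge), z up. At the start it stands in the rack, hidden by the cheeks except for 5 of each blade end and the top of the handle
- rack: fixed dark wooden rack: foot 90 (x) x 50 (y) x 10, on it two upright cheeks, each 12 thick (x) x 50 long (y), up to z 64, with a 22 wide slot along y between them, open at the ends and on top; the scraper stands in the slot on the foot, its y along the rack's y. Origin at the centre of the underside
- mat: fixed green bench mat 120 (x) x 140 (y) x 3 thick, origin at the centre of its underside
- bed: fixed blue drilling bed: block 200 (x) x 88 (y) x 40 high with a bare steel top (its floor), and along both sides a blue rail 8 thick and 28 high above the floor (rail tops at z 68), 72 clear between the rails. Open at both ends. The white catch tray adjoins its +x end. Origin at the centre of the block's underside; x runs along the rails towards the tray
- bed_floor (a point): centre of the bed's floor (top of the block, 40 above the bench), axes as the bed's; floor ends at x = -100 and +100
- tray_in (a point): centre of the catch tray's inner floor, axes as the bed's; inside the tray is 104 (x) x 98 (y), its rim 30 above the bench (24 above its inner floor), the side next to the bed is the bed's end face, and the bed's floor is 34 above the tray's
- plate: drilled brass plate 40 (x) x 60 (y) x 12 thick with 15 small blind dots on top, 240 g, lying flat on the bench. Origin at the centre of its underside
- chip0: brass offcut, 20 x 16 x 8 thick, 20 g, lying flat on the bed's floor; origin at the centre of its underside
- chip1: copper offcut, round, diameter 18, 8 thick, 20 g, lying flat on the bed's floor; origin at the centre of its underside
- chip2: copper offcut, 20 x 16 x 8 thick, 20 g, lying flat on the bed's floor; origin at the centre of its underside
- chip3: brass offcut, round, diameter 18, 8 thick, 20 g, lying flat on the bed's floor; origin at the centre of its underside
- bowl: round bowl, blue glazed ceramic, rim radius 45, 50 high; bystander. Origin at its underside
- bottle: tall blue drinking bottle, radius 33, 220 high; bystander. Origin at its underside
- mug: red mug, radius 40, 90 high, with a handle on its +y side; bystander. Origin at its underside
- jar: green glass jar with brass lid, radius 35, 90 high; bystander. Origin at its underside
- spool: copper wire spool, radius 24, 32 high; bystander. Origin at its underside
- screwdriver: screwdriver with an orange handle lying on the bench along its x axis; bystander

How it is judged:
By the outcome, as a careful person would: the job done as asked, in the order asked, and still so for the second after the job is handed in, with the robot touching nothing.
It also fails if it takes over 61 s, if anything falls off the work surface, if the arm or the gripper's body presses on something with over 40 N, if the wrist force passes 120 N, or if a joint passes its speed limit or range.

## Working session

There is one attempt and no reset: what is moved stays moved. The work goes in short steps, Python scripts to look and compute and a tool call to move; the robot and the scene stay as the last step left them, time stands still between calls to the robot, and variables do not carry over. Pictures are saved under pics/ and viewed, and the job is handed in when it is done.

Besides the shell and the picture viewer there is one more tool, called after ">>>" in YAML: its name, and indented under it one key for each argument. move_arm: Moves the arm, as the interface text tells. Its arguments: {"type":"object","properties":{"deltas":{"type":"array","items":{"type":"object","properties":{"x":{"type":"number"},"y":{"type":"number"},"z":{"type":"number"},"roll":{"type":"number"}}}},"grip":{"type":"number"}},"required":["deltas"]}

```bash
mkdir -p pics; python3 - <<'E'
from plant import bot
import cv2,numpy as np
for n in("top","side"):
    im=bot.capture(n); cv2.imwrite(f"pics/{n}0.png",im[:,:,::-1]); m=bot.camera_model(n)
    print(n,m)
print(bot.get_obs(),bot.nose_length)
E
```

```text
top {'fovy': 52.022639969534, 'cx': 316.2948250461004, 'cy': 199.4771551833447, 'R': array([[-0.02912957, -0.99935422,  0.02103812],
       [-0.99375816,  0.02668619, -0.10831696],
       [ 0.10768559, -0.02406203, -0.99389377]]), 't': array([  21.61041381,  548.71008217, 1184.50363469])}
side {'fovy': 50.378727170039795, 'cx': 319.8433336029616, 'cy': 206.12740736605863, 'R': array([[ 0.99965216, -0.02562985, -0.00621908],
       [-0.02069008, -0.6158813 , -0.78756723],
       [ 0.01635501,  0.78742195, -0.61619736]]), 't': array([-554.33443482,   85.59241504, 1095.33499507])}
{'time': 0.1, 'joint_positions': array([ 1.05200838e+00,  3.42656248e-01,  1.52490419e+00,  1.54944607e-05,
        1.27539759e+00, -1.46011743e-01]), 'dq': array([-0.00086943, -0.00127612, -0.00310148, -0.00091182,  0.00048427,
        0.00055435]), 'tau': array([ 2.70729142e-03, -4.32005453e+01, -2.44695604e+01,  7.18654110e-02,
        5.25799161e-02, -4.54831240e-05]), 'tool_pos': array([191.0267065 , 488.66934115, 251.11881473]), 'tcp_rot': array([-1.72765979,  1.56943088, -2.10044051]), 'contact_force': array([ 0.86668972, -0.43889352, -0.60785016]), 'moment': array([-0.02408445, -0.04154313,  0.02122086]), 'grip_width': 91.64560934928775} 25.0
```

View pics/top0.png

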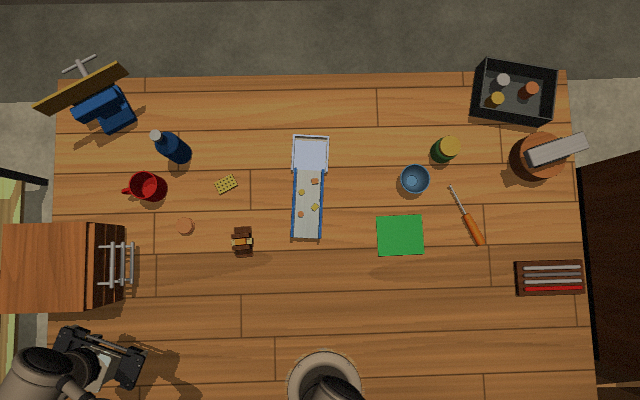

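View pics/side0.png

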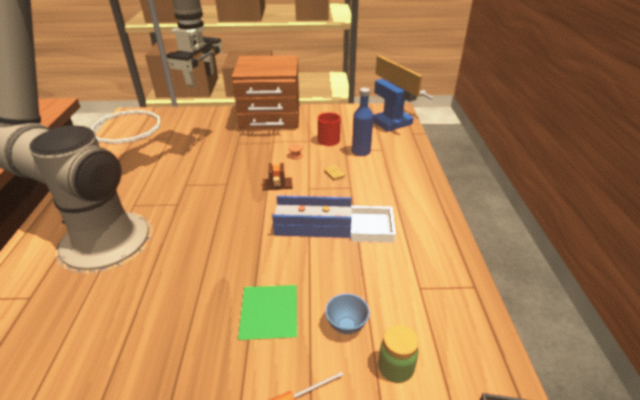

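```bash
cat > h.py <<'E'
from plant import bot
import cv2,numpy as np
def f(m): return 200/np.tan(np.radians(m['fovy']/2))
def ray(n,uv,z):
    m=bot.camera_model(n);R=np.array(m['R']);t=np.array(m['t'])
    d=R.T@np.array([(uv[0]-m['cx'])/f(m),(uv[1]-m['cy'])/f(m),1.]);c=-R.T@t
    return (c+d*(z-c[2])/d[2])
def proj(n,X):
    m=bot.camera_model(n);p=np.array(m['R'])@np.array(X)+m['t'];return p[:2]/p[2]*f(m)+[m['cx'],m['cy']]
def crop(n,im,x0,y0,x1,y1,s,name):
    cv2.imwrite(name,cv2.resize(im[y0:y1,x0:x1,::-1],None,fx=s,fy=s,interpolation=cv2.INTER_CUBIC))
def blobs(im,box,lo,hi,mn=4):
    x0,y0,x1,y1=box;h=cv2.cvtColor(np.ascontiguousarray(im[y0:y1,x0:x1]),cv2.COLOR_RGB2HSV)
    m=cv2.inRange(h,np.array(lo),np.array(hi));k,l,s,c=cv2.connectedComponentsWithStats(m)
    out=[]
    for i in range(1,k):
        if s[i,4]>=mn:
            p=np.argwhere(l==i)[:,::-1].astype(np.float32)+[x0,y0]
            out.append((s[i,4],c[i]+[x0,y0],cv2.minAreaRect(p.astype(np.float32))))
    return out
E
python3 - <<'E'
from h import *
t=cv2.imread("pics/top0.png")[:,:,::-1];s=cv2.imread("pics/side0.png")[:,:,::-1]
A=cv2.resize(t[130:260,205:335,::-1],None,fx=4.6,fy=4.6,interpolation=cv2.INTER_CUBIC);cv2.imwrite("pics/a.png",A)
crop("s",s,230,140,410,345,2.9,"pics/b.png")
def show(l,im,n,z,*a):
    for b in blobs(im,*a): print(l,b[0],b[1].round(1),ray(n,b[1],z).round(1),[np.round(q,1) for q in b[2]])
show("mat",t,"top",3,(360,200,440,270),(45,100,50),(75,255,255),50)
show("matS",s,"side",3,(220,270,320,350),(45,100,50),(75,255,255),50)
show("plate",t,"top",12,(205,165,245,205),(22,120,60),(35,255,255))
show("chips",t,"top",48,(292,172,324,225),(5,60,60),(35,255,255))
show("rail",t,"top",68,(280,160,335,245),(100,120,40),(125,255,255))
show("hand",t,"top",64,(225,220,260,262),(5,150,180),(22,255,255),2)
E
```

```text
mat 1819 [399.5 234.8] [ 438.2 -241.8    3. ] [array([399.7, 234.8]), array([39.7, 46.6]), np.float64(87.0)]
matS 2817 [268.3 312.4] [ 438.3 -247.2    3. ] [array([267. , 311.7]), array([52. , 57.3]), np.float64(88.5)]
plate 236 [225.4 183.6] [606.3 277.5  12. ] [array([225.1, 183.7]), array([12.5, 20.1]), np.float64(61.9)]
chips 32 [292.2 182.4] [599.3  75.7  48. ] [array([292.5, 184. ]), array([24.,  1.]), np.float64(90.0)]
chips 40 [314.5 180.5] [603.2  10.3  48. ] [array([314.5, 180.5]), array([5., 7.]), np.float64(90.0)]
chips 33 [301.2 191.5] [571.7  50.   48. ] [array([301. , 191.5]), array([5., 6.]), np.float64(90.0)]
chips 45 [322.7 210.8] [513.5 -11.1  48. ] [array([322.5, 208. ]), array([32.,  1.]), np.float64(90.0)]
chips 41 [314.5 206.7] [526.   12.6  48. ] [array([314.3, 206.8]), array([5.7, 6.4]), np.float64(45.0)]
chips 32 [300.5 213.5] [507.4  53.7  48. ] [array([300.5, 213.5]), array([5., 5.]), np.float64(90.0)]
rail 159 [293.2 201.6] [540.7  73.5  68. ] [array([293.1, 202. ]), array([ 2.3, 68.2]), np.float64(3.2)]
rail 155 [320.7 202.9] [534.7  -5.3  68. ] [array([320.7, 203. ]), array([ 2.5, 68.1]), np.float64(2.8)]
```

View pics/a.png

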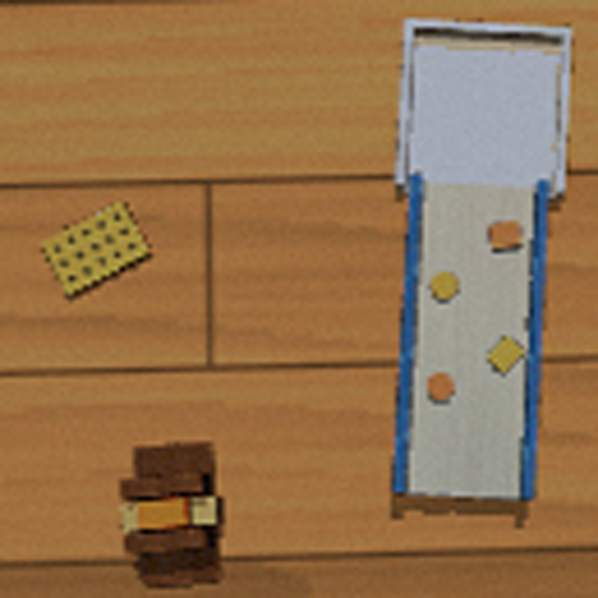

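View pics/b.png

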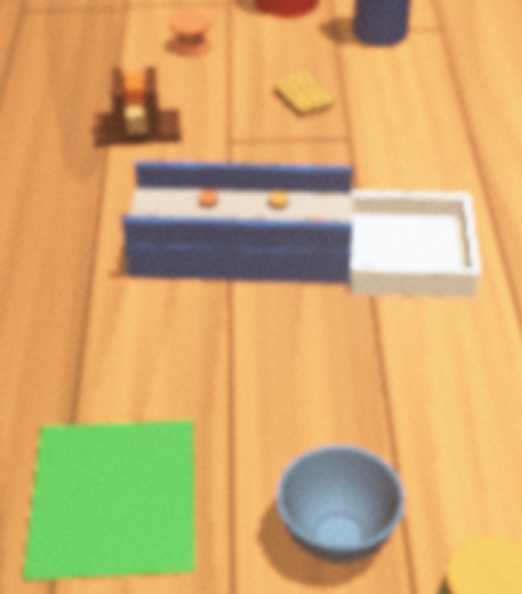

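```bash
python3 - <<'E'
from h import *
t=cv2.imread("pics/top0.png")[:,:,::-1];s=cv2.imread("pics/side0.png")[:,:,::-1]
# rails: fit lines to mask rays at z=68
h=cv2.cvtColor(np.ascontiguousarray(t),cv2.COLOR_RGB2HSV);m=cv2.inRange(h,(100,120,40),(125,255,255))
for x0,x1 in((286,303),(312,330)):
    p=np.argwhere(m[160:245,x0:x1])[:,::-1]+[x0,160]
    P=np.array([ray("top",q,68)[:2] for q in p]);v=cv2.fitLine(P.astype(np.float32),cv2.DIST_HUBER,0,.01,.01).ravel()
    print("rail",np.degrees(np.arctan(v[1]/v[0])),P.mean(0),np.percentile(P[:,0],[1,99]))
def g(c,n,z,l):
    for q in c: print(l,ray(n,q,z).round(1))
T=lambda x,y:(205+x/4.6-.4,130+y/4.6-.4); S=lambda x,y:(230+x/2.9-.3,140+y/2.9-.3)
g([T(138,515),T(188,515)],"top",64,"handle ends(+y,-y)")
g([T(163,500),T(163,529)],"top",64,"handle faces")
g([T(121,517),T(215,511)],"top",40,"blade ends")
g([T(140,445),T(212,443),T(140,586),T(220,583)],"top",10,"rack foot")
g([S(124,84),S(144,84)],"side",64,"S handle -y top edge")
g([S(95,142),S(180,140)],"side",8,"S rack foot -y edge")
g([S(136,163),S(352,164),S(124,218),S(352,218)],"side",68,"S rail tops (+y in far, -y near)")
g([S(42,430),S(194,422),S(25,579),S(194,572)],"side",3,"S mat")
g([S(305,73),S(332,102),S(302,110),S(277,84)],"side",12,"S plate corners")
g([T(42,247),T(124,203),T(151,250),T(71,295)],"top",12,"plate corners")
E
```

```text
rail -4.5101485 [540.96950495  73.51972541] [444.28394135 637.98131046]
rail -4.5722857 [535.03992942  -5.30919057] [439.06484367 631.50830475]
handle ends(+y,-y) [431.7 242.1  64. ]
handle ends(+y,-y) [430.8 211.4  64. ]
handle faces [440.4 226.6  64. ]
handle faces [422.7 226.8  64. ]
blade ends [431.  256.9  40. ]
blade ends [433.1 198.   40. ]
rack foot [477.3 250.   10. ]
rack foot [477.3 203.5  10. ]
rack foot [386.9 250.7  10. ]
rack foot [387.3 199.5  10. ]
S handle -y top edge [422.8 219.7  64. ]
S handle -y top edge [442.9 219.   64. ]
S rack foot -y edge [390.4 199.2   8. ]
S rack foot -y edge [476.8 199.7   8. ]
S rail tops (+y in far, -y near) [442.6  81.   68. ]
S rail tops (+y in far, -y near) [639.2  72.8  68. ]
S rail tops (+y in far, -y near) [436.6   1.9  68. ]
S rail tops (+y in far, -y near) [632.7  -4.6  68. ]
S mat [ 379.1 -177.6    3. ]
S mat [ 497.3 -173.1    3. ]
S mat [ 382.8 -312.1    3. ]
S mat [ 499.7 -310.     3. ]
S plate corners [610.3 315.2  12. ]
S plate corners [635.7 257.6  12. ]
S plate corners [603.3 243.7  12. ]
S plate corners [579.  294.3  12. ]
plate corners [608.1 312.3  12. ]
plate corners [635.9 258.8  12. ]
plate corners [604.3 241.5  12. ]
plate corners [576.1 293.6  12. ]
```

>>> move_arm:
  deltas:
    - {"roll": -0.9,"x": 0.45}
    - {"roll": -0.9,"x": 0.45}
    - {"roll": -0.9,"x": 0.45}
    - {"roll": -0.9,"x": 0.45}
    - {"roll": -0.9,"x": 0.45}
    - {"roll": -0.84,"x": 0.3}
    - {"z": 0.4,"y": -0.4}
    - {"z": 0.6,"y": -0.65}
    - {"z": 0.6,"y": -0.65}
    - {"z": 0.6,"y": -0.65}
    - {"z": 0.6,"y": -0.65}
    - {"z": 0.6,"y": -0.65}
    - {"z": 0.6,"y": -0.65}
    - {"z": 0.6,"y": -0.65}
    - {"z": 0.6,"y": -0.65}
    - {"z": 0.6,"y": -0.65}
    - {"z": 0.22,"y": -0.3}
    - {}
  grip: 1

```text
$.deltas[0]: bad value
```

>>> move_arm:
  deltas:
    - {"x": 0.45,"y": 0,"z": 0,"roll": -0.9}
    - {"x": 0.45,"y": 0,"z": 0,"roll": -0.9}
    - {"x": 0.45,"y": 0,"z": 0,"roll": -0.9}
    - {"x": 0.45,"y": 0,"z": 0,"roll": -0.9}
    - {"x": 0.45,"y": 0,"z": 0,"roll": -0.9}
    - {"x": 0.3,"y": 0,"z": 0,"roll": -0.84}
    - {"x": 0,"y": -0.4,"z": 0.4,"roll": 0}
    - {"x": 0,"y": -0.65,"z": 0.6,"roll": 0}
    - {"x": 0,"y": -0.65,"z": 0.6,"roll": 0}
    - {"x": 0,"y": -0.65,"z": 0.6,"roll": 0}
    - {"x": 0,"y": -0.65,"z": 0.6,"roll": 0}
    - {"x": 0,"y": -0.65,"z": 0.6,"roll": 0}
    - {"x": 0,"y": -0.65,"z": 0.6,"roll": 0}
    - {"x": 0,"y": -0.65,"z": 0.6,"roll": 0}
    - {"x": 0,"y": -0.65,"z": 0.6,"roll": 0}
    - {"x": 0,"y": -0.65,"z": 0.6,"roll": 0}
    - {"x": 0,"y": -0.3,"z": 0.22,"roll": 0}
    - {"x": 0,"y": 0,"z": 0,"roll": 0}
  grip: 1

```text
time: 1.6
tool_pos: [434.0, 224.5, 149.4]
tcp_rot: [-0.903, 1.57, -0.907]
contact_force: [-0.4, 0.7, -0.8]
grip_width: 91.9
```

>>> move_arm:
  deltas:
    - {"x": 0.4,"y": 0.06,"z": -0.05,"roll": 0}
    - {"x": 0.4,"y": 0,"z": 0,"roll": 0}
    - {"x": 0.4,"y": 0,"z": 0,"roll": 0}
    - {"x": 0,"y": 0,"z": 0,"roll": 0}

```text
time: 1.93
tool_pos: [427.5, 229.4, 99.1]
tcp_rot: [-2.866, 1.565, -2.866]
contact_force: [-0.3, -1.0, -0.3]
grip_width: 91.5
```

```bash
python3 - <<'E'
from h import *
t=bot.capture("top");s=bot.capture("side");print(bot.get_obs()['tool_pos'])
a=cv2.resize(t[190:280,195:295],(500,450),interpolation=2);b=cv2.resize(s[120:210,220:320][:, :60],(300,450),interpolation=2)
cv2.imwrite("pics/c1.png",np.hstack([a,b])[:,:,::-1])
E
```

```text
[429.22399967 229.86558728 101.56130101]
```

View pics/c1.png

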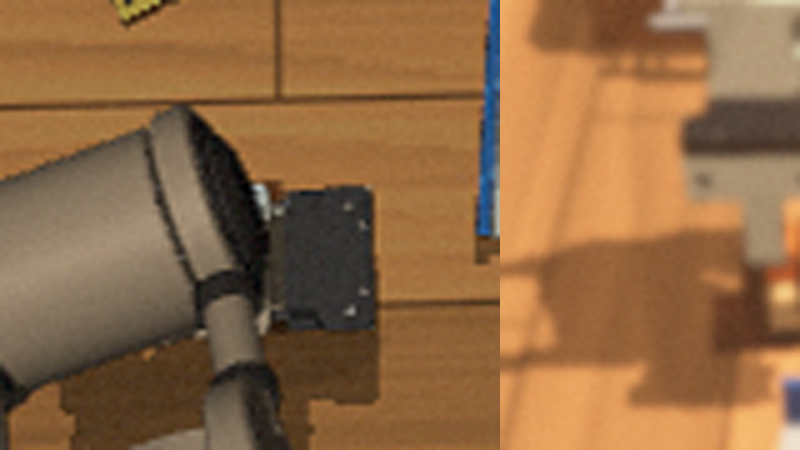

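>>> move_arm:
  deltas:
    - {"x": 0.3,"y": -0.065,"z": 0.05,"roll": 0}
    - {"x": 0.4,"y": 0,"z": 0,"roll": 0}
    - {"x": 0.4,"y": 0,"z": 0,"roll": 0}
    - {"x": 0.3,"y": 0,"z": 0,"roll": 0}
    - {"x": 0.19,"y": 0,"z": 0,"roll": 0}
    - {"x": 0,"y": 0,"z": 0,"roll": 0}

```text
time: 2.53
tool_pos: [431.6, 226.9, 37.7]
tcp_rot: [-2.913, 1.57, -2.913]
contact_force: [-0.7, -0.6, 0.4]
grip_width: 91.8
```

```bash
python3 - <<'E'
from h import *
for i in range(3):
  s=bot.capture("side");o=bot.get_obs();print(o['tool_pos'].round(1),o['contact_force'].round(1))
print(proj("side",[432,197,25]))
cv2.imwrite("pics/c2.png",cv2.resize(s[120:220,220:340],(720,600),interpolation=2)[:,:,::-1])
E
```

```text
[432.  227.1  38.4] [ 0.3 -0.2 -1. ]
[432.4 227.1  38.8] [-0.6  0.4  0.2]
[432.6 227.2  39.1] [ 0.2  1.  -0.1]
[276.13019292 184.09320783]
```

View pics/c2.png

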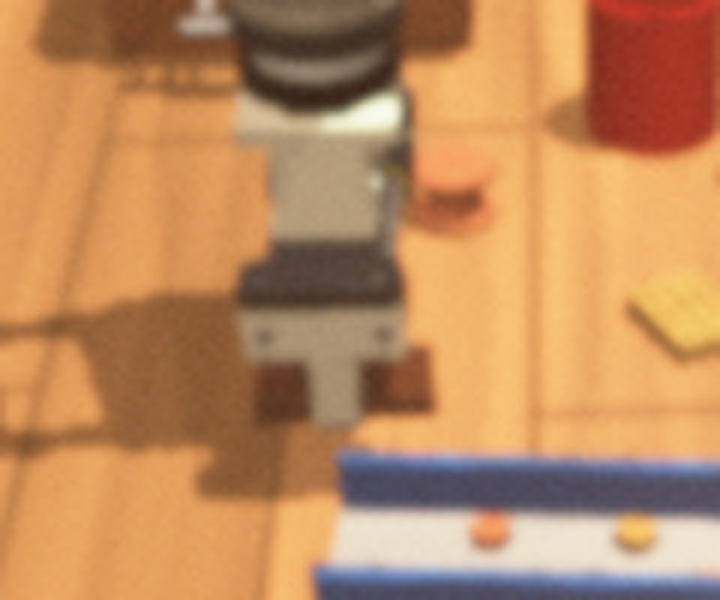

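>>> move_arm:
  deltas:
    - {"x": 0,"y": 0,"z": 0,"roll": 0}
    - {"x": 0,"y": 0,"z": 0,"roll": 0}
    - {"x": 0,"y": 0,"z": 0,"roll": 0}
    - {"x": 0,"y": 0,"z": 0,"roll": 0}
    - {"x": 0,"y": 0,"z": 0,"roll": 0}
    - {"x": 0,"y": 0,"z": 0,"roll": 0}
    - {"x": 0,"y": 0,"z": 0,"roll": 0}
    - {"x": 0,"y": 0,"z": 0,"roll": 0}
  grip: 0

```text
time: 3.35
tool_pos: [432.2, 226.9, 38.3]
tcp_rot: [0.59, 1.57, 0.59]
contact_force: [-0.2, 1.0, 2.8]
grip_width: 59.9
```

>>> move_arm:
  deltas:
    - {"x": -0.1,"y": 0,"z": 0,"roll": 0}
    - {"x": -0.2,"y": 0,"z": 0,"roll": 0}
    - {"x": -0.4,"y": 0,"z": 0,"roll": 0}
    - {"x": -0.5,"y": 0,"z": 0,"roll": 0}
    - {"x": -0.5,"y": 0,"z": 0,"roll": 0}
    - {"x": -0.5,"y": 0,"z": 0,"roll": 0}
    - {"x": -0.3,"y": 0,"z": 0,"roll": 0}
    - {"x": 0,"y": 0,"z": 0,"roll": 0}

```text
time: 4.02
tool_pos: [433.3, 227.2, 141.1]
tcp_rot: [0.321, 1.565, 0.321]
contact_force: [0.2, -0.1, -1.5]
grip_width: 59.9
```

```bash
python3 - <<'E'
from h import *
for i in range(2):
  s=bot.capture("side");o=bot.get_obs();print(o['tool_pos'].round(1),o['contact_force'].round(1),o['grip_width'])
cv2.imwrite("pics/c3.png",cv2.resize(s[80:200,220:340],(600,600),interpolation=2)[:,:,::-1])
E
```

```text
[432.6 226.9 139.5] [-0.1 -0.3 -1.1] 59.829705259360544
[431.9 226.7 138.3] [ 0.2  0.3 -1.9] 59.875129789776295
```

View pics/c3.png

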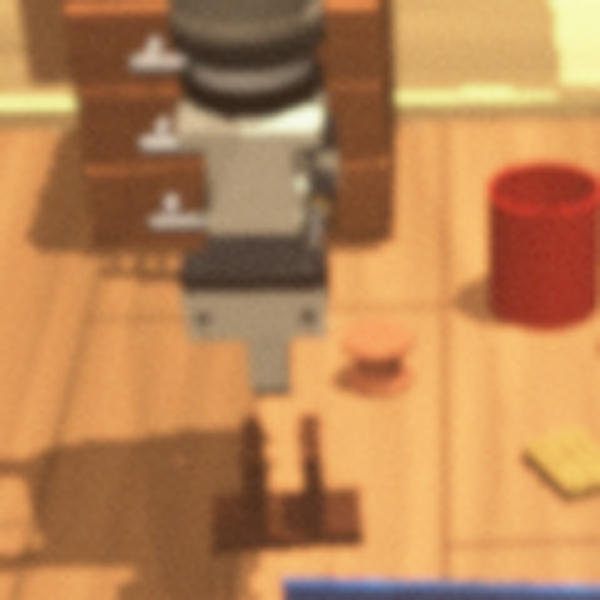

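>>> move_arm:
  deltas:
    - {"x": 0,"y": -0.3,"z": 0,"roll": 0}
    - {"x": 0,"y": -0.6,"z": 0,"roll": 0}
    - {"x": 0,"y": -0.8,"z": 0.05,"roll": 0}
    - {"x": 0,"y": -0.8,"z": 0.05,"roll": 0}
    - {"x": 0,"y": -0.8,"z": 0.05,"roll": 0}
    - {"x": 0,"y": -0.8,"z": 0.05,"roll": 0}
    - {"x": 0,"y": -0.8,"z": 0,"roll": 0}
    - {"x": 0,"y": -0.8,"z": 0,"roll": 0}
    - {"x": 0,"y": -0.8,"z": 0,"roll": 0}
    - {"x": 0,"y": -0.8,"z": 0,"roll": 0}
    - {"x": 0,"y": -0.8,"z": 0,"roll": 0}
    - {"x": 0,"y": -0.8,"z": 0,"roll": 0}
    - {"x": 0,"y": -0.8,"z": 0,"roll": 0}
    - {"x": 0,"y": -0.8,"z": 0,"roll": 0}
    - {"x": 0,"y": -0.8,"z": 0,"roll": 0}
    - {"x": 0,"y": -0.45,"z": 0,"roll": 0}
    - {"x": 0,"y": 0,"z": 0,"roll": 0}
    - {"x": 0,"y": 0,"z": 0,"roll": 0}

```text
time: 5.62
tool_pos: [438.7, -243.8, 136.8]
tcp_rot: [2.441, 1.568, 2.439]
contact_force: [-0.2, 0.0, -1.8]
grip_width: 60.2
```

```bash
python3 - <<'E'
from h import *
for i in range(2):
  s=bot.capture("side");o=bot.get_obs();print(o['tool_pos'].round(1),o['tcp_rot'].round(3),o['contact_force'].round(1),o['grip_width'])
cv2.imwrite("pics/c4.png",cv2.resize(s[160:360,190:340],(600,800),interpolation=2)[200:,:,::-1])
E
```

```text
[ 438.8 -242.8  136.9] [2.391 1.568 2.39 ] [ 0.5  0.5 -2.1] 59.90862753870839
[ 439.1 -242.3  137.2] [2.386 1.568 2.386] [-0.2  0.5 -1.4] 60.409220037931725
```

View pics/c4.png

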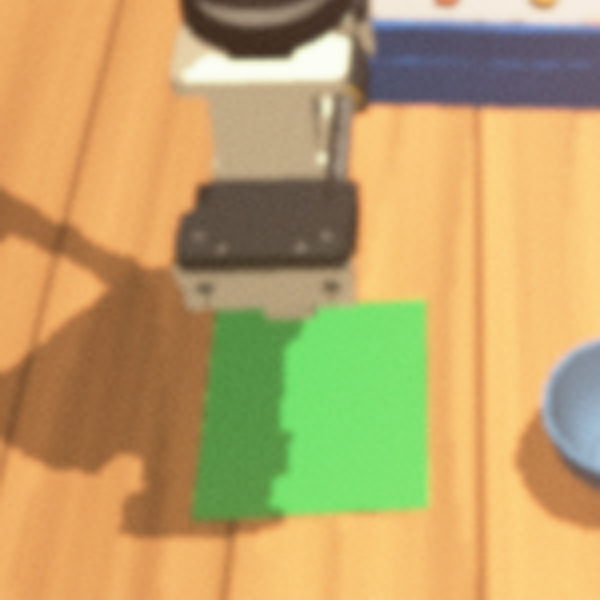

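>>> move_arm:
  deltas:
    - {"x": 0.3,"y": 0,"z": 0,"roll": 0}
    - {"x": 0.5,"y": 0,"z": 0,"roll": 0}
    - {"x": 0.5,"y": 0,"z": 0,"roll": 0}
    - {"x": 0.5,"y": 0,"z": 0,"roll": 0}
    - {"x": 0.4,"y": 0,"z": 0,"roll": 0}
    - {"x": 0.25,"y": 0,"z": 0,"roll": 0}
    - {"x": 0.15,"y": 0,"z": 0,"roll": 0}
    - {"x": 0.03,"y": 0,"z": 0,"roll": 0}
    - {"x": 0.02,"y": 0,"z": 0,"roll": 0}
    - {"x": 0,"y": 0,"z": 0,"roll": 0}

```text
time: 6.55
tool_pos: [440.5, -243.3, 32.7]
tcp_rot: [-0.578, 1.57, -0.577]
contact_force: [0.3, -0.1, -1.0]
grip_width: 60.1
```

>>> move_arm:
  deltas:
    - {"x": 0.02,"y": 0,"z": 0,"roll": 0}
    - {"x": 0,"y": 0,"z": 0,"roll": 0}

```text
time: 6.72
tool_pos: [440.3, -243.4, 31.9]
tcp_rot: [-0.581, 1.57, -0.581]
contact_force: [0.9, -1.1, -0.7]
grip_width: 59.9
```

>>> move_arm:
  deltas:
    - {"x": 0.02,"y": 0,"z": 0,"roll": 0}
    - {"x": 0,"y": 0,"z": 0,"roll": 0}

```text
time: 6.88
tool_pos: [440.3, -243.5, 31.3]
tcp_rot: [-0.527, 1.569, -0.527]
contact_force: [0.8, 0.5, 4.2]
grip_width: 59.9
```

>>> move_arm:
  deltas:
    - {"x": 0,"y": 0,"z": 0,"roll": 0}
    - {"x": 0,"y": 0,"z": 0,"roll": 0}
    - {"x": 0,"y": 0,"z": 0,"roll": 0}
    - {"x": 0,"y": 0,"z": 0,"roll": 0}
    - {"x": 0,"y": 0,"z": 0,"roll": 0}
    - {"x": 0,"y": 0,"z": 0,"roll": 0}
    - {"x": -0.15,"y": 0,"z": 0,"roll": 0}
    - {"x": -0.4,"y": 0,"z": 0,"roll": 0}
    - {"x": -0.5,"y": 0,"z": 0,"roll": 0}
    - {"x": -0.5,"y": 0,"z": 0,"roll": 0}
    - {"x": -0.2,"y": 0,"z": 0,"roll": 0}
    - {"x": 0,"y": 0,"z": 0,"roll": 1}
    - {"x": 0,"y": 0,"z": 0,"roll": 1}
    - {"x": 0,"y": 0,"z": 0,"roll": 1}
    - {"x": 0,"y": 0,"z": 0,"roll": 1}
    - {"x": 0,"y": 0,"z": 0,"roll": 1}
    - {"x": 0,"y": 0,"z": 0,"roll": 1}
    - {"x": 0,"y": 0,"z": 0,"roll": 1}
    - {"x": 0,"y": 0,"z": 0,"roll": 1}
    - {"x": 0,"y": 0,"z": 0,"roll": 1}
  grip: 1

```text
time: 8.55
tool_pos: [439.8, -243.1, 100.3]
tcp_rot: [2.945, 1.57, 2.313]
contact_force: [0.0, -0.0, -0.9]
grip_width: 91.8
```

>>> move_arm:
  deltas:
    - {"x": 0,"y": 0,"z": 0,"roll": 1}
    - {"x": 0,"y": 0,"z": 0,"roll": 1}
    - {"x": 0,"y": 0,"z": 0,"roll": 1}
    - {"x": 0,"y": 0,"z": 0,"roll": 1}
    - {"x": 0,"y": 0,"z": 0,"roll": 1}
    - {"x": 0,"y": 0,"z": 0,"roll": 1}
    - {"x": 0,"y": 0,"z": 0,"roll": 1}
    - {"x": 0,"y": 0,"z": 0,"roll": 1}
    - {"x": 0,"y": 0,"z": 0,"roll": 1}
    - {"x": 0,"y": 0,"z": 0,"roll": 1}
    - {"x": 0,"y": 0,"z": 0,"roll": 1}
    - {"x": 0,"y": 0,"z": 0,"roll": 1}
    - {"x": 0,"y": 0,"z": 0,"roll": 1}
    - {"x": 0,"y": 0,"z": 0,"roll": 0.5}
    - {"x": 0,"y": 0,"z": 0,"roll": 0}

```text
time: 9.8
tool_pos: [439.9, -243.1, 100.3]
tcp_rot: [-2.458, 1.57, 2.253]
contact_force: [-0.1, 0.4, 0.1]
grip_width: 91.8
```

```bash
python3 - <<'E'
from h import *
for i in range(2):
  s=bot.capture("side");o=bot.get_obs();print(o['tool_pos'].round(1),o['tcp_rot'].round(3),np.degrees(o['tcp_rot'][2]-o['tcp_rot'][0]),o['contact_force'].round(1),o['grip_width'])
t=bot.capture("top")
a=cv2.resize(s[220:360,210:340],(520,560),interpolation=2);b=cv2.resize(t[190:280,360:430],(280,360),interpolation=2)
c=np.zeros((560,800,3),np.uint8);c[:,:520]=a;c[:360,520:]=b
cv2.imwrite("pics/c5.png",c[:,:,::-1])
E
```

```text
[ 439.9 -243.1  100.3] [-2.559  1.57   2.154] 270.04728956185613 [-0.3  1.  -0.7] 91.83909377910787
[ 439.9 -243.2  100.4] [-2.519  1.571  2.195] 270.0777751325806 [-0.3 -0.4 -0.6] 92.08704584914858
```

View pics/c5.png

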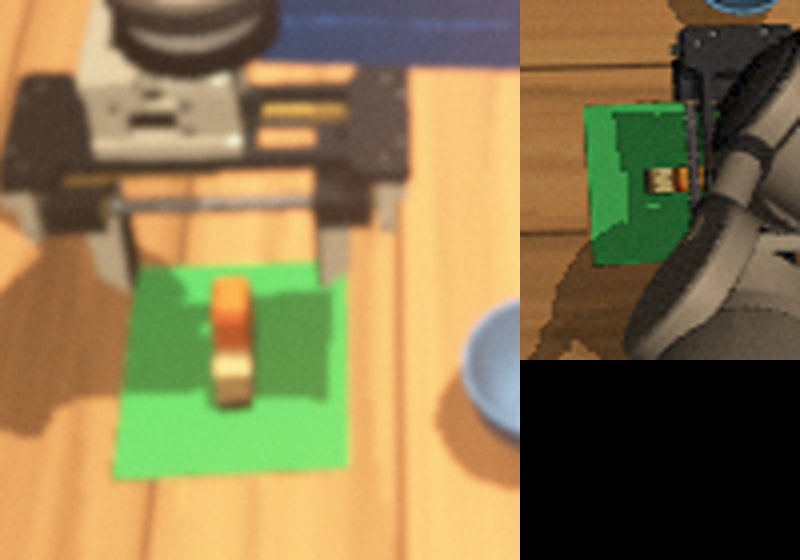

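>>> move_arm:
  deltas:
    - {"x": 0.3,"y": 0,"z": 0,"roll": 0}
    - {"x": 0.4,"y": 0,"z": 0,"roll": 0}
    - {"x": 0.3,"y": 0,"z": 0,"roll": 0}
    - {"x": 0.23,"y": 0,"z": 0,"roll": 0}
    - {"x": 0,"y": 0,"z": 0,"roll": 0}
    - {"x": 0,"y": 0,"z": 0,"roll": 0}

```text
time: 10.45
tool_pos: [439.9, -243.1, 51.1]
tcp_rot: [-2.342, 1.57, 2.371]
contact_force: [-0.3, -0.7, -0.0]
grip_width: 91.9
```

>>> move_arm:
  deltas:
    - {"x": 0,"y": 0,"z": 0,"roll": 0}
    - {"x": 0,"y": 0,"z": 0,"roll": 0}
    - {"x": 0,"y": 0,"z": 0,"roll": 0}
    - {"x": 0,"y": 0,"z": 0,"roll": 0}
    - {"x": 0,"y": 0,"z": 0,"roll": 0}
    - {"x": 0,"y": 0,"z": 0,"roll": 0}
    - {"x": 0,"y": 0,"z": 0,"roll": 0}
    - {"x": 0,"y": 0,"z": 0,"roll": 0}
    - {"x": 0,"y": 0,"z": 0,"roll": 0}
  grip: 0

```text
time: 11.2
tool_pos: [440.0, -243.2, 51.3]
tcp_rot: [2.802, 1.571, 1.231]
contact_force: [-0.1, -0.3, -0.4]
grip_width: 36.4
```

>>> move_arm:
  deltas:
    - {"x": 0,"y": 0,"z": 0,"roll": 0}
    - {"x": 0,"y": 0,"z": 0,"roll": 0}
    - {"x": 0,"y": 0,"z": 0,"roll": 0}
    - {"x": 0,"y": 0,"z": 0,"roll": 0}
    - {"x": 0,"y": 0,"z": 0,"roll": 0}

```text
time: 11.62
tool_pos: [440.0, -243.2, 51.3]
tcp_rot: [-2.67, 1.571, 2.043]
contact_force: [0.2, 0.6, 0.8]
grip_width: 17.9
```

>>> move_arm:
  deltas:
    - {"x": -0.2,"y": 0,"z": 0,"roll": 0}
    - {"x": -0.5,"y": 0,"z": 0,"roll": 0}
    - {"x": -0.6,"y": 0,"z": 0,"roll": 0}
    - {"x": -0.6,"y": 0,"z": 0,"roll": 0}
    - {"x": -0.6,"y": 0,"z": 0,"roll": 0.6}
    - {"x": 0,"y": 0,"z": 0,"roll": 0.525}
    - {"x": 0,"y": 0.02,"z": -0.4,"roll": 0}
    - {"x": 0,"y": 0,"z": -0.8,"roll": 0}
    - {"x": 0,"y": 0,"z": -0.8,"roll": 0}
    - {"x": 0,"y": 0,"z": -0.8,"roll": 0}
    - {"x": 0,"y": 0,"z": -0.8,"roll": 0}
    - {"x": 0,"y": 0,"z": -0.8,"roll": 0}
    - {"x": 0,"y": 0,"z": -0.8,"roll": 0}
    - {"x": 0,"y": 0,"z": -0.8,"roll": 0}
    - {"x": 0,"y": 0,"z": -0.8,"roll": 0}
    - {"x": 0,"y": 0,"z": -0.3,"roll": 0}
    - {"x": 0,"y": 0,"z": 0,"roll": 0}
    - {"x": 0,"y": 0,"z": 0,"roll": 0}

```text
time: 13.12
tool_pos: [463.0, 40.3, 151.7]
tcp_rot: [0.978, 1.57, -0.67]
contact_force: [0.1, -0.2, -0.8]
grip_width: 17.5
```

```bash
python3 - <<'E'
from h import *
for i in range(2):
  s=bot.capture("side");o=bot.get_obs();print(o['tool_pos'].round(1),np.degrees(o['tcp_rot'][2]-o['tcp_rot'][0]),o['contact_force'].round(1),o['grip_width'])
t=bot.capture("top")
a=cv2.resize(s[130:250,250:370],(480,480),interpolation=2);b=cv2.resize(t[150:270,270:350],(320,480),interpolation=2)
cv2.imwrite("pics/c6.png",np.hstack([a,b])[:,:,::-1])
E
```

```text
[463.   39.6 151.6] -94.46005403111849 [-0.9 -0.4 -1.3] 17.665782621360446
[463.1  39.1 151.5] -94.52502317113053 [ 0.1  1.1 -1.7] 17.49837836912301
```

View pics/c6.png

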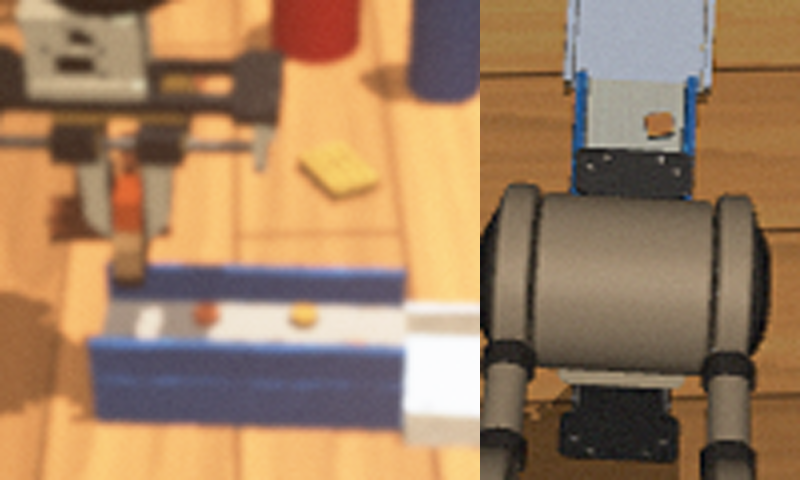

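>>> move_arm:
  deltas:
    - {"x": 0.3,"y": 0,"z": 0,"roll": 0}
    - {"x": 0.3,"y": 0,"z": 0,"roll": 0}
    - {"x": 0.15,"y": 0,"z": 0,"roll": 0}
    - {"x": 0,"y": 0,"z": 0,"roll": 0}

```text
time: 13.6
tool_pos: [462.3, 39.0, 120.2]
tcp_rot: [-1.573, 1.568, 3.06]
contact_force: [-0.3, -0.0, -1.6]
grip_width: 17.6
```

```bash
python3 - <<'E'
from h import *
o=bot.get_obs();print(o['tool_pos'].round(1))
s=bot.capture("side")
c=np.array([463.1,39.6]);R=np.array([[.9969,.0785],[-.0785,.9969]])
x0,y0=260,170;k=8
a=cv2.resize(s[y0:y0+70,x0:x0+90],None,fx=k,fy=k,interpolation=2)
for dx in(-9,9):
  for dz in (0,30):
    p=c+R@[dx,-30];q=proj("side",[*p,o['tool_pos'][2]-48.2+dz]);print(q.round(1))
    cv2.circle(a,tuple(int(v) for v in ((q-[x0,y0]+.5)*k)),4,(255,0,255),1)
cv2.imwrite("pics/c7.png",a[:,:,::-1])
E
```

```text
[462.3  39.  120.2]
[278.6 211.4]
[277.8 201.9]
[285.7 211.6]
[285.1 202.1]
```

View pics/c7.png

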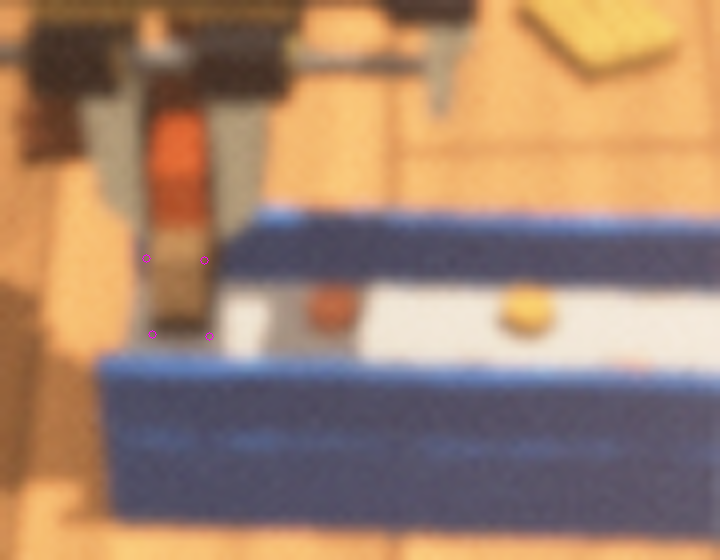

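```bash
python3 - <<'E'
from h import *
s=cv2.imread("pics/side0.png");g=s.astype(float)
# strongest blue-saturation vertical edges along rows for near rail top inner edge & far rail top, columns 290..345
b=g[:,:,0]-g[:,:,2]
for name,r0,r1,sign in(("far rail outer top edge",190,204,1),("near rail inner top edge",208,222,1),("far rail foot on floor",200,212,-1)):
    P=[]
    for u in range(282,348):
        d=sign*np.gradient(cv2.GaussianBlur(b,(0,0),.8)[r0:r1,u]);i=int(d.argmax())
        w=np.clip(d[max(i-2,0):i+3],0,None);P.append([u,r0+max(i-2,0)+(w*np.arange(len(w))).sum()/w.sum()])
    z=40 if "foot" in name else 68
    W=np.array([ray("side",q,z)[:2] for q in P]);v=cv2.fitLine(W.astype(np.float32),cv2.DIST_HUBER,0,.01,.01).ravel()
    print(name,np.degrees(np.arctan(v[1]/v[0])).round(2),"y at 463:",v[3]+v[1]/v[0]*(463-v[2]),"y at 538:",v[3]+v[1]/v[0]*(538-v[2]),"y at 630:",v[3]+v[1]/v[0]*(630-v[2]))
E
```

```text
far rail outer top edge -4.15 y at 463: 84.87699 y at 538: 79.42929 y at 630: 72.74679
near rail inner top edge -4.71 y at 463: 5.768917 y at 538: -0.4056249 y at 630: -7.979729
far rail foot on floor -4.23 y at 463: 80.534134 y at 538: 74.99024 y at 630: 68.189735
```

>>> move_arm:
  deltas:
    - {"x": 0.2,"y": 0,"z": -0.018,"roll": 0}
    - {"x": 0.3,"y": 0,"z": 0,"roll": 0}
    - {"x": 0.2,"y": 0,"z": 0,"roll": 0}
    - {"x": 0.06,"y": 0,"z": 0,"roll": 0}
    - {"x": 0.03,"y": 0,"z": 0,"roll": 0}
    - {"x": 0.02,"y": 0,"z": 0,"roll": 0}
    - {"x": 0,"y": 0,"z": 0,"roll": 0}

```text
time: 14.23
tool_pos: [463.4, 40.6, 89.1]
tcp_rot: [1.746, 1.57, 0.097]
contact_force: [-0.2, -0.1, -1.0]
grip_width: 17.8
```

```bash
python3 - <<'E'
from h import *
for i in range(2):
  s=bot.capture("side");o=bot.get_obs();print(o['tool_pos'].round(1),np.degrees(o['tcp_rot'][2]-o['tcp_rot'][0]),o['contact_force'].round(1),o['grip_width'])
x0,y0=260,170
cv2.imwrite("pics/c8.png",cv2.resize(s[y0:y0+70,x0:x0+90],None,fx=8,fy=8,interpolation=2)[:,:,::-1])
E
```

```text
[463.4  40.6  89.2] -94.49663432181994 [ 0.3  0.4 -1.2] 17.51500679821465
[463.4  40.6  89.3] -94.49823803904093 [ 0.5 -0.4 -0.3] 18.12219863311461
```

View pics/c8.png

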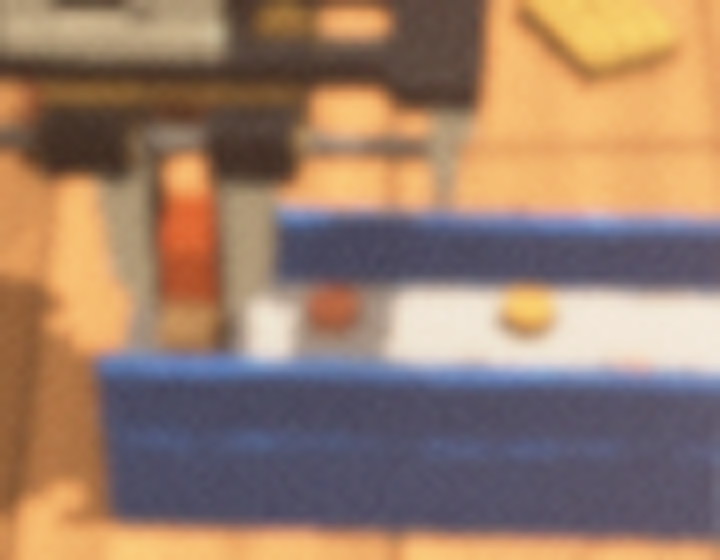

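>>> move_arm:
  deltas:
    - {"x": 0,"y": 0.1,"z": 0,"roll": 0}
    - {"x": 0,"y": 0.2,"z": 0,"roll": 0}
    - {"x": 0,"y": 0.2,"z": 0,"roll": 0}
    - {"x": 0,"y": 0.2,"z": 0,"roll": 0}
    - {"x": 0,"y": 0.2,"z": 0,"roll": 0}
    - {"x": 0,"y": 0.2,"z": 0,"roll": 0}
    - {"x": 0,"y": 0.2,"z": 0,"roll": 0}
    - {"x": 0,"y": 0.2,"z": 0,"roll": 0}
    - {"x": 0,"y": 0.2,"z": 0,"roll": 0}
    - {"x": 0,"y": 0.2,"z": 0,"roll": 0}
    - {"x": 0,"y": 0.2,"z": 0,"roll": 0}
    - {"x": 0,"y": 0.2,"z": 0,"roll": 0}
    - {"x": 0,"y": 0.2,"z": 0,"roll": 0}
    - {"x": 0,"y": 0.1,"z": 0,"roll": 0}
    - {"x": 0,"y": 0,"z": 0,"roll": 0}

```text
time: 15.58
tool_pos: [567.8, 32.3, 88.9]
tcp_rot: [1.666, 1.57, 0.017]
contact_force: [-0.6, -0.3, -1.1]
grip_width: 17.8
```

```bash
python3 - <<'E'
from h import *
for i in range(2):
  s=bot.capture("side");o=bot.get_obs();print(o['tool_pos'].round(1),np.degrees(o['tcp_rot'][2]-o['tcp_rot'][0]),o['contact_force'].round(1),o['grip_width'])
t=bot.capture("top")
a=cv2.resize(s[170:250,260:400],(560,320),interpolation=2);b=cv2.resize(t[120:200,280:340],(240,320),interpolation=2)
cv2.imwrite("pics/c9.png",np.hstack([a,b])[:,:,::-1])
E
```

```text
[567.1  32.4  88.8] -94.49987500266107 [-0.4 -0.1 -1.5] 17.76135732895151
[566.7  32.4  88.8] 265.5033960246488 [ 0.1 -0.  -1.4] 17.765190633844078
```

View pics/c9.png

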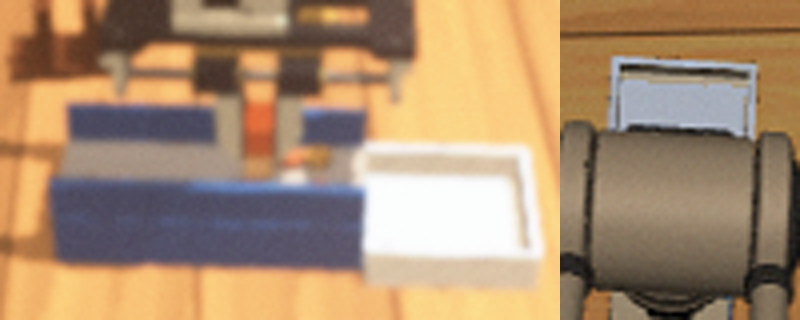

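>>> move_arm:
  deltas:
    - {"x": 0,"y": 0.1,"z": 0,"roll": 0}
    - {"x": 0,"y": 0.15,"z": 0,"roll": 0}
    - {"x": 0,"y": 0.15,"z": 0,"roll": 0}
    - {"x": 0,"y": 0.15,"z": 0,"roll": 0}
    - {"x": 0,"y": 0.15,"z": 0,"roll": 0}
    - {"x": 0,"y": 0.15,"z": 0,"roll": 0}
    - {"x": 0,"y": 0.15,"z": 0,"roll": 0}
    - {"x": 0,"y": 0.15,"z": 0,"roll": 0}
    - {"x": 0,"y": 0.15,"z": 0,"roll": 0}
    - {"x": 0,"y": 0.15,"z": 0,"roll": 0}
    - {"x": 0,"y": 0.15,"z": 0,"roll": 0}
    - {"x": 0,"y": 0.1,"z": 0,"roll": 0}
    - {"x": 0,"y": 0.1,"z": 0,"roll": 0}
    - {"x": 0,"y": 0,"z": 0,"roll": 0}
    - {"x": 0,"y": 0,"z": 0,"roll": 0}

```text
time: 16.98
tool_pos: [638.6, 26.8, 88.8]
tcp_rot: [-1.965, 1.571, 2.669]
contact_force: [0.6, -0.2, -1.0]
grip_width: 18.1
```

```bash
python3 - <<'E'
from h import *
for i in range(2):
  s=bot.capture("side");o=bot.get_obs();print(o['tool_pos'].round(1),np.degrees(o['tcp_rot'][2]-o['tcp_rot'][0]),o['contact_force'].round(1),o['grip_width'])
t=bot.capture("top")
a=cv2.resize(s[170:250,260:400],(560,320),interpolation=2);b=cv2.resize(t[120:200,280:340],(240,320),interpolation=2)
cv2.imwrite("pics/c10.png",np.hstack([a,b])[:,:,::-1])
E
```

```text
[638.4  26.8  88.8] 265.5008316386305 [ 0.2 -0.2 -1. ] 17.67821567882543
[638.3  26.8  88.8] 265.49765309256026 [ 0.1 -1.  -0.6] 17.80270539084196
```

View pics/c10.png

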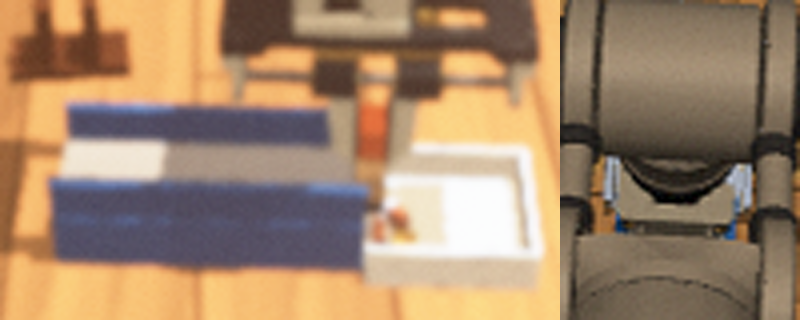

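>>> move_arm:
  deltas:
    - {"x": -0.2,"y": 0,"z": 0,"roll": 0}
    - {"x": -0.5,"y": 0,"z": 0,"roll": 0}
    - {"x": -0.5,"y": 0,"z": 0,"roll": 0}
    - {"x": -0.3,"y": 0,"z": 0,"roll": 0}
    - {"x": -0.1,"y": 0,"z": 0,"roll": 0}
    - {"x": 0,"y": -0.2,"z": 0.35,"roll": 0}
    - {"x": 0,"y": -0.45,"z": 0.72,"roll": 0}
    - {"x": 0,"y": -0.45,"z": 0.72,"roll": 0}
    - {"x": 0,"y": -0.45,"z": 0.72,"roll": 0}
    - {"x": 0,"y": -0.45,"z": 0.72,"roll": 0}
    - {"x": 0,"y": -0.45,"z": 0.72,"roll": 0}
    - {"x": 0,"y": -0.45,"z": 0.72,"roll": 0}
    - {"x": 0,"y": -0.45,"z": 0.72,"roll": 0}
    - {"x": 0,"y": -0.45,"z": 0.72,"roll": 0}
    - {"x": 0,"y": -0.45,"z": 0.72,"roll": 0}
    - {"x": 0,"y": -0.165,"z": 0.28,"roll": 0}
    - {"x": 0,"y": 0,"z": 0,"roll": 0}
    - {"x": 0,"y": 0,"z": 0,"roll": 0}

```text
time: 18.63
tool_pos: [439.8, -243.2, 152.9]
tcp_rot: [-3.104, 1.57, 1.528]
contact_force: [-0.4, 0.3, -1.3]
grip_width: 17.9
```

```bash
python3 - <<'E'
from h import *
for i in range(2):
  s=bot.capture("side");o=bot.get_obs();print(o['tool_pos'].round(1),np.degrees(o['tcp_rot'][2]-o['tcp_rot'][0]),o['contact_force'].round(1),o['grip_width'])
t=bot.capture("top")
a=cv2.resize(s[170:340,220:400],(540,510),interpolation=2);b=cv2.resize(t[120:247,280:340],(240,510),interpolation=2)
cv2.imwrite("pics/c11.png",np.hstack([a,b])[:,:,::-1])
E
```

```text
[ 440.3 -242.5  152.9] -94.53767544252463 [-0.9  1.  -1. ] 17.519658456644382
[ 440.6 -242.2  152.8] -94.47586576921124 [ 0.3  0.3 -1.6] 17.84860399921135
```

View pics/c11.png

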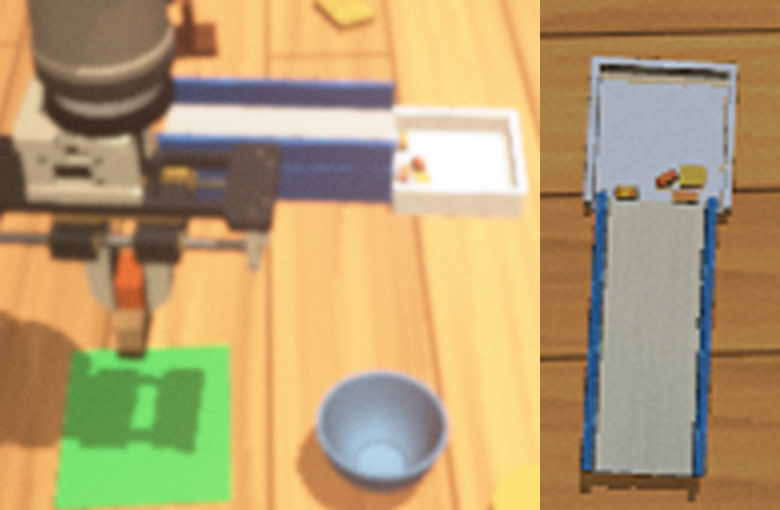

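>>> move_arm:
  deltas:
    - {"x": 0.3,"y": 0,"z": 0,"roll": 0}
    - {"x": 0.5,"y": 0,"z": 0,"roll": 0}
    - {"x": 0.5,"y": 0,"z": 0,"roll": 0}
    - {"x": 0.5,"y": 0,"z": 0,"roll": 0}
    - {"x": 0.4,"y": 0,"z": 0,"roll": 0}
    - {"x": 0.2,"y": 0,"z": 0,"roll": 0}
    - {"x": 0.1,"y": 0,"z": 0,"roll": 0}
    - {"x": 0.02,"y": 0,"z": 0,"roll": 0}
    - {"x": 0.02,"y": 0,"z": 0,"roll": 0}
    - {"x": 0,"y": 0,"z": 0,"roll": 0}

```text
time: 19.62
tool_pos: [440.8, -243.1, 52.0]
tcp_rot: [1.066, 1.569, -0.583]
contact_force: [-0.1, -0.0, -0.8]
grip_width: 17.5
```

```bash
python3 - <<'E'
from h import *
t=cv2.cvtColor(bot.capture("top"),cv2.COLOR_RGB2BGR);o=bot.get_obs();print(o['tool_pos'],o['contact_force'])
cv2.imwrite("pics/c12.png",cv2.resize(t[145:195,285:345],(720,600),interpolation=2))
E
```

```text
[ 440.75909061 -243.16392667   52.11823327] [-0.78598783 -0.21737678 -1.38436949]
```

View pics/c12.png

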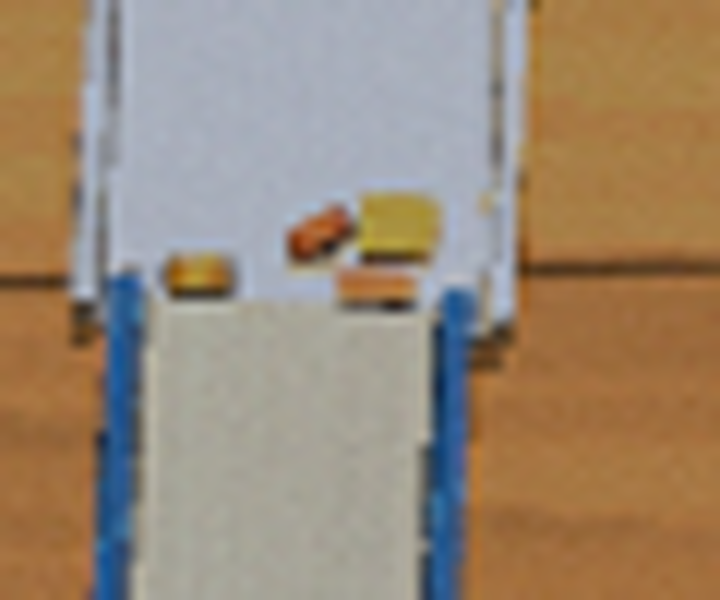

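>>> move_arm:
  deltas:
    - {"x": 0.02,"y": 0,"z": 0,"roll": 0}
    - {"x": 0,"y": 0,"z": 0,"roll": 0}

```text
time: 19.83
tool_pos: [440.7, -243.3, 51.3]
tcp_rot: [1.074, 1.569, -0.575]
contact_force: [0.2, 0.6, 2.5]
grip_width: 17.8
```

>>> move_arm:
  deltas:
    - {"x": 0.01,"y": 0,"z": 0,"roll": 0}
    - {"x": 0,"y": 0,"z": 0,"roll": 0}

```text
time: 20.0
tool_pos: [440.7, -243.3, 51.2]
tcp_rot: [1.075, 1.569, -0.574]
contact_force: [-1.0, 1.3, 7.2]
grip_width: 17.9
```

>>> move_arm:
  deltas:
    - {"x": 0,"y": 0,"z": 0,"roll": 0}
    - {"x": 0,"y": 0,"z": 0,"roll": 0}
    - {"x": 0,"y": 0,"z": 0,"roll": 0}
    - {"x": 0,"y": 0,"z": 0,"roll": 0}
    - {"x": 0,"y": 0,"z": 0,"roll": 0}
    - {"x": 0,"y": 0,"z": 0,"roll": 0}
    - {"x": 0,"y": 0,"z": 0,"roll": 0}
    - {"x": 0,"y": 0,"z": 0,"roll": 0}
    - {"x": -0.1,"y": 0,"z": 0,"roll": 0}
    - {"x": -0.3,"y": 0,"z": 0,"roll": 0}
    - {"x": -0.5,"y": 0,"z": 0,"roll": 0}
    - {"x": -0.5,"y": 0,"z": 0,"roll": 0}
    - {"x": -0.5,"y": 0,"z": 0,"roll": 0}
    - {"x": -0.4,"y": 0,"z": 0,"roll": 0}
    - {"x": -0.2,"y": 0,"z": 0,"roll": 0}
    - {"x": 0,"y": 0,"z": 0,"roll": 0}
  grip: 1

```text
time: 21.33
tool_pos: [441.0, -243.5, 151.9]
tcp_rot: [1.022, 1.567, -0.627]
contact_force: [-0.6, 0.1, 0.2]
grip_width: 91.8
```

```bash
python3 - <<'E'
from h import *
s=bot.capture("side");o=bot.get_obs();print(o['tool_pos'].round(1),o['grip_width'])
t=bot.capture("top")
a=cv2.resize(s[220:345,210:335],(500,500),interpolation=2)
cv2.imwrite("pics/c13.png",a[:,:,::-1])
# plate again: rays from contour at z=12, both views
for n,im,box in(("top",t,(205,165,245,205)),("side",s,(315,160,355,185))):
    h=cv2.cvtColor(np.ascontiguousarray(im),cv2.COLOR_RGB2HSV);x0,y0,x1,y1=box
    lo=(22,120,60) if n=="top" else (20,130,120)
    m=cv2.inRange(h,lo,(35,255,255))
    if n=="side": print(h[172,335],h[165,350],h[178,325])
    p=np.argwhere(m[y0:y1,x0:x1])[:,::-1]+[x0,y0]
    W=np.array([ray(n,q,12)[:2] for q in p],np.float32);print(n,len(p),cv2.minAreaRect(W),W.mean(0))
E
```

```text
[ 440.4 -243.1  150.6] 91.92044309463272
top 236 ((606.0475463867188, 278.1683654785156), (38.286720275878906, 59.65711212158203), 27.26624298095703) [606.3069  277.55954]
[ 22 142 248] [ 18 130 250] [ 17 131 249]
side 135 ((608.077880859375, 281.5732421875), (38.22273635864258, 62.503021240234375), 26.59928321838379) [607.7193  280.70786]
```

View pics/c13.png

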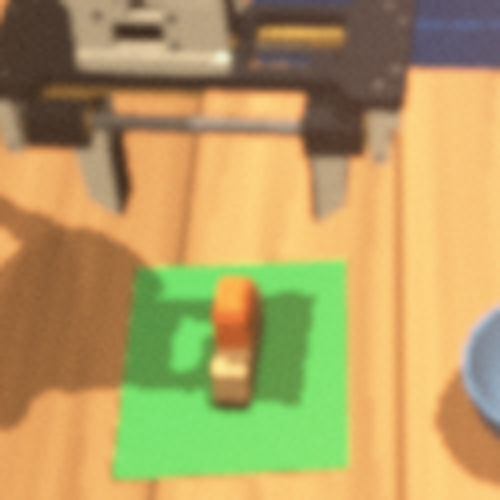

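```bash
python3 - <<'E'
from h import *
# bottle base/top, mug
print("bottle base bottom edge S",ray("side",(362,155),0),"top T",ray("top",(155,134),220))
print("mug rim T",ray("top",(149,185),90),"S rim",ray("side",(329,118),90))
print("spool T",ray("top",(185,226),32))
R=lambda a:np.array([[np.cos(a),-np.sin(a)],[np.sin(a),np.cos(a)]])
b=np.array([606.8,279])+np.array([[95,37],[95,-37],[-95,37],[-95,-37]])@R(np.radians(27)).T;print(b.round())
E
```

```text
bottle base bottom edge S [704.91773072 391.57747672   0.        ] top T [705.12485847 412.0457185  220.        ]
mug rim T [595.89901073 474.9593457   90.        ] S rim [598.38934969 485.70047732  90.        ]
spool T [481.35322188 391.3637324   32.        ]
[[675. 355.]
 [708. 289.]
 [505. 269.]
 [539. 203.]]
```

>>> move_arm:
  deltas:
    - {"x": 0,"y": 0,"z": 0,"roll": -1}
    - {"x": 0,"y": 0,"z": 0,"roll": -1}
    - {"x": 0,"y": 0,"z": 0,"roll": -1}
    - {"x": 0,"y": 0,"z": 0,"roll": -1}
    - {"x": 0,"y": 0,"z": 0,"roll": -1}
    - {"x": 0,"y": 0,"z": 0,"roll": -1}
    - {"x": 0,"y": 0,"z": 0,"roll": -1}
    - {"x": 0,"y": 0,"z": 0,"roll": -0.875}
    - {"x": 0,"y": 0.4,"z": -0.4,"roll": 0}
    - {"x": 0,"y": 0.6,"z": -0.6,"roll": 0}
    - {"x": 0,"y": 0.6,"z": -0.6,"roll": 0}
    - {"x": 0,"y": 0.6,"z": -0.6,"roll": 0}
    - {"x": 0,"y": 0.6,"z": -0.6,"roll": 0}
    - {"x": 0,"y": 0.6,"z": -0.6,"roll": 0}
    - {"x": 0,"y": 0.6,"z": -0.6,"roll": 0}
    - {"x": 0,"y": 0.6,"z": -0.6,"roll": 0}
    - {"x": 0,"y": 0.6,"z": -0.6,"roll": 0}
    - {"x": 0,"y": 0.6,"z": -0.6,"roll": 0}
    - {"x": 0,"y": 0.6,"z": -0.6,"roll": 0}
    - {"x": 0,"y": 0.6,"z": -0.6,"roll": 0}

```text
time: 23.1
tool_pos: [562.1, 135.3, 148.4]
tcp_rot: [-1.946, 1.568, -3.045]
contact_force: [0.4, -0.2, 0.1]
grip_width: 91.4
```

>>> move_arm:
  deltas:
    - {"x": 0,"y": 0.6,"z": -0.6,"roll": 0}
    - {"x": 0,"y": 0.6,"z": -0.6,"roll": 0}
    - {"x": 0,"y": 0.6,"z": -0.6,"roll": 0}
    - {"x": 0,"y": 0.5,"z": -0.5,"roll": 0}
    - {"x": 0,"y": 0.33,"z": -0.445,"roll": 0}
    - {"x": 0.4,"y": 0,"z": 0,"roll": 0}
    - {"x": 0.6,"y": 0,"z": 0,"roll": 0}
    - {"x": 0.5,"y": 0,"z": 0,"roll": 0}
    - {"x": 0,"y": 0,"z": 0,"roll": 0}
    - {"x": 0,"y": 0,"z": 0,"roll": 0}

```text
time: 23.93
tool_pos: [605.3, 278.9, 87.8]
tcp_rot: [-1.743, 1.566, -2.842]
contact_force: [0.4, -0.3, 0.9]
grip_width: 92.0
```

```bash
python3 - <<'E'
from h import *
for i in range(2):
  s=bot.capture("side");o=bot.get_obs();print(o['tool_pos'].round(1),np.degrees(o['tcp_rot'][2]-o['tcp_rot'][0]),o['grip_width'])
t=bot.capture("top")
a=cv2.resize(s[100:200,290:390],(500,500),interpolation=2);b=cv2.resize(t[140:240,190:250],(300,500),interpolation=2)
cv2.imwrite("pics/c14.png",np.hstack([a,b])[:,:,::-1])
E
```

```text
[606.4 279.2  89.6] -63.0046985387759 91.73232242480792
[607.  279.3  90.8] -63.013827256418104 91.6872594827468
```

View pics/c14.png

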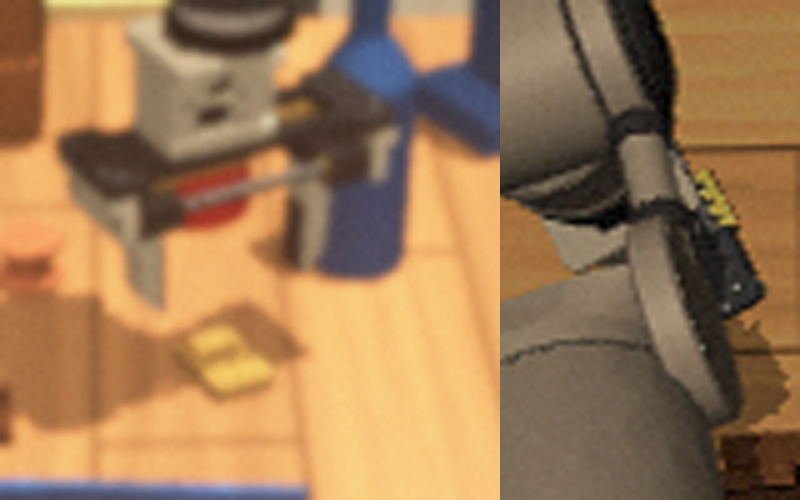

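>>> move_arm:
  deltas:
    - {"x": 0.3,"y": 0,"z": 0,"roll": 0}
    - {"x": 0.4,"y": 0,"z": 0,"roll": 0}
    - {"x": 0.4,"y": 0,"z": 0,"roll": 0}
    - {"x": 0.25,"y": 0,"z": 0,"roll": 0}
    - {"x": 0.15,"y": 0,"z": 0,"roll": 0}
    - {"x": 0.075,"y": 0,"z": 0,"roll": 0}
    - {"x": 0,"y": 0,"z": 0,"roll": 0}

```text
time: 24.67
tool_pos: [606.5, 279.3, 26.8]
tcp_rot: [-2.042, 1.571, 3.141]
contact_force: [-0.6, 0.2, 0.2]
grip_width: 91.8
```

```bash
python3 - <<'E'
from h import *
for i in range(2):
  s=bot.capture("side");o=bot.get_obs();print(o['tool_pos'].round(1),np.degrees(o['tcp_rot'][2]-o['tcp_rot'][0]),o['contact_force'].round(1))
cv2.imwrite("pics/c15.png",cv2.resize(s[100:200,290:390],(600,600),interpolation=2)[:,:,::-1])
E
```

```text
[606.8 279.3  27.4] -63.00206231287278 [0.5 0.4 0.4]
[607.  279.4  27.9] -62.99887926874515 [-0.5  0.1 -0.3]
```

View pics/c15.png

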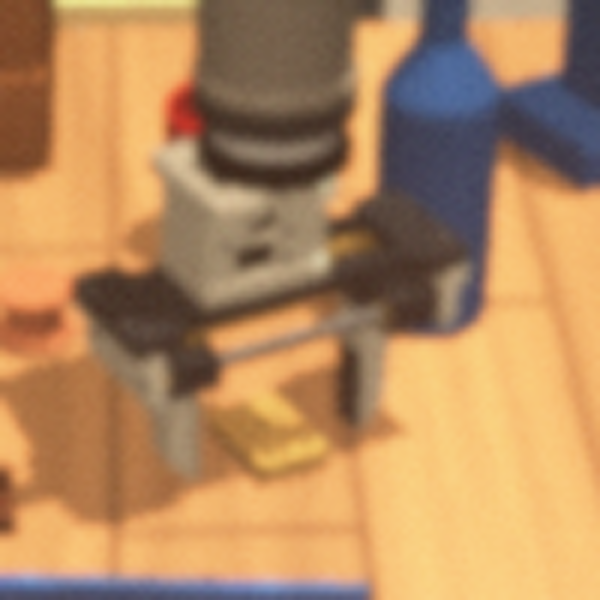

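>>> move_arm:
  deltas:
    - {"x": 0,"y": 0,"z": 0,"roll": 0}
    - {"x": 0,"y": 0,"z": 0,"roll": 0}
    - {"x": 0,"y": 0,"z": 0,"roll": 0}
    - {"x": 0,"y": 0,"z": 0,"roll": 0}
    - {"x": 0,"y": 0,"z": 0,"roll": 0}
    - {"x": 0,"y": 0,"z": 0,"roll": 0}
    - {"x": 0,"y": 0,"z": 0,"roll": 0}
    - {"x": 0,"y": 0,"z": 0,"roll": 0}
    - {"x": 0,"y": 0,"z": 0,"roll": 0}
    - {"x": 0,"y": 0,"z": 0,"roll": 0}
    - {"x": 0,"y": 0,"z": 0,"roll": 0}
    - {"x": 0,"y": 0,"z": 0,"roll": 0}
  grip: 0

```text
time: 25.77
tool_pos: [606.5, 279.3, 27.1]
tcp_rot: [2.843, 1.571, 1.743]
contact_force: [-0.6, 0.4, 0.2]
grip_width: 40.1
```

>>> move_arm:
  deltas:
    - {"x": -0.1,"y": 0,"z": 0,"roll": 0}
    - {"x": -0.3,"y": 0,"z": 0,"roll": 0}
    - {"x": -0.5,"y": 0,"z": 0,"roll": 0}
    - {"x": -0.5,"y": 0,"z": 0,"roll": 0}
    - {"x": -0.5,"y": 0,"z": 0,"roll": 0.5}
    - {"x": -0.4,"y": 0,"z": 0,"roll": 0.9}
    - {"x": -0.2,"y": 0,"z": 0,"roll": 0.9}
    - {"x": 0,"y": 0,"z": 0,"roll": 0.9}
    - {"x": 0,"y": 0,"z": 0,"roll": 0.9}
    - {"x": 0,"y": 0,"z": 0,"roll": 0.9}
    - {"x": 0,"y": 0,"z": 0,"roll": 0.9}
    - {"x": 0,"y": 0,"z": 0,"roll": 0.9}
    - {"x": 0,"y": 0,"z": 0,"roll": 0.7}
    - {"x": 0,"y": 0,"z": 0,"roll": 0.375}
    - {"x": 0,"y": 0,"z": 0,"roll": 0}

```text
time: 27.02
tool_pos: [606.4, 279.3, 127.9]
tcp_rot: [2.146, 1.57, 0.496]
contact_force: [0.8, 0.6, -2.7]
grip_width: 39.8
```

>>> move_arm:
  deltas:
    - {"x": 0,"y": -0.08,"z": 0.3,"roll": 0}
    - {"x": 0,"y": -0.1,"z": 0.5,"roll": 0}
    - {"x": 0,"y": -0.12,"z": 0.6,"roll": 0}
    - {"x": 0,"y": -0.12,"z": 0.6,"roll": 0}
    - {"x": 0,"y": -0.12,"z": 0.6,"roll": 0}
    - {"x": 0,"y": -0.12,"z": 0.6,"roll": 0}
    - {"x": 0,"y": -0.12,"z": 0.6,"roll": 0}
    - {"x": 0,"y": -0.12,"z": 0.6,"roll": 0}
    - {"x": 0,"y": -0.12,"z": 0.6,"roll": 0}
    - {"x": 0,"y": -0.12,"z": 0.6,"roll": 0}
    - {"x": 0,"y": -0.06,"z": 0.425,"roll": 0}
    - {"x": 0,"y": -0.03,"z": 0.2,"roll": 0}
    - {"x": 0,"y": 0,"z": 0,"roll": 0}
    - {"x": 0,"y": 0,"z": 0,"roll": 0}

```text
time: 28.18
tool_pos: [538.2, 35.1, 127.6]
tcp_rot: [2.118, 1.57, 0.469]
contact_force: [-1.8, -0.3, -2.8]
grip_width: 39.7
```

```bash
python3 - <<'E'
from h import *
for i in range(3):
  s=bot.capture("side");o=bot.get_obs();print(o['tool_pos'].round(1),np.degrees(o['tcp_rot'][2]-o['tcp_rot'][0]),o['contact_force'].round(1),o['grip_width'])
x0,y0=265,140;k=6
a=cv2.resize(s[y0:y0+95,x0:x0+110],None,fx=k,fy=k,interpolation=2)
c=o['tool_pos'];a_=np.radians(-4.5);R=np.array([[np.cos(a_),-np.sin(a_)],[np.sin(a_),np.cos(a_)]])
for d in((-20,-30),(20,-30)):
  for dz in(-27.1,-15.1):
    q=proj("side",[*(c[:2]+R@d),c[2]+dz]);cv2.circle(a,tuple(int(v) for v in ((q-[x0,y0]+.5)*k)),3,(255,0,255),1);print(q.round(1))
cv2.imwrite("pics/c16.png",a[:,:,::-1])
E
```

```text
[538.3  35.6 127.4] -94.478653018203 [ 0.3  0.6 -2.3] 39.799084628220186
[538.2  35.8 127.3] -94.44558528430811 [-0.   0.9 -2.9] 39.41948258768291
[538.1  35.9 127.2] -94.42138875137302 [ 0.1  0.6 -2. ] 39.32585615184885
[303.8 202.6]
[303.7 198.7]
[320.  203.1]
[320.  199.2]
```

View pics/c16.png

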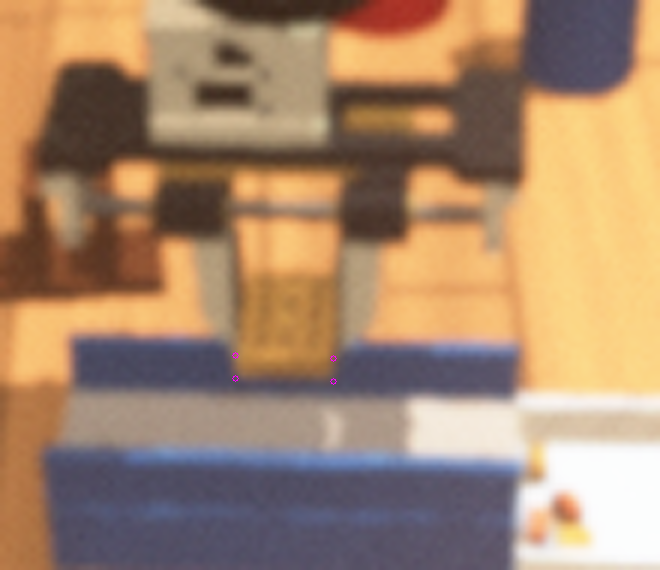

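>>> move_arm:
  deltas:
    - {"x": 0.2,"y": 0,"z": 0.02,"roll": 0}
    - {"x": 0.3,"y": 0,"z": 0,"roll": 0}
    - {"x": 0.3,"y": 0,"z": 0,"roll": 0}
    - {"x": 0.2,"y": 0,"z": 0,"roll": 0}
    - {"x": 0.1,"y": 0,"z": 0,"roll": 0}
    - {"x": 0,"y": 0,"z": 0,"roll": 0}

```text
time: 28.83
tool_pos: [537.3, 34.5, 81.9]
tcp_rot: [-1.611, 1.569, 3.023]
contact_force: [0.2, 0.8, -2.1]
grip_width: 39.7
```

```bash
python3 - <<'E'
from h import *
for i in range(2):
  s=bot.capture("side");o=bot.get_obs();print(o['tool_pos'].round(1),np.degrees(o['tcp_rot'][2]-o['tcp_rot'][0]),o['contact_force'].round(1),o['grip_width'])
t=bot.capture("top")
a=cv2.resize(s[150:240,265:365],(500,450),interpolation=2);b=cv2.resize(t[150:240,280:340],(300,450),interpolation=2)
cv2.imwrite("pics/c17.png",np.hstack([a,b])[:,:,::-1])
E
```

```text
[537.7  34.4  82.7] 265.5233160325519 [ 0.3 -0.6 -3. ] 39.63691754358688
[538.1  34.3  83.2] -94.48453501203929 [-0.4 -0.8 -3.3] 39.57544480648545
```

View pics/c17.png

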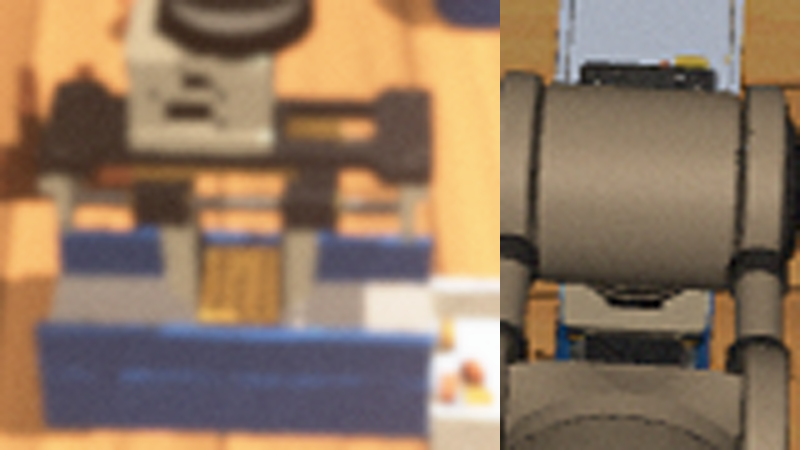

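>>> move_arm:
  deltas:
    - {"x": 0.12,"y": 0,"z": 0,"roll": 0}
    - {"x": 0.1,"y": 0,"z": 0,"roll": 0}
    - {"x": 0.07,"y": 0,"z": 0,"roll": 0}
    - {"x": 0.04,"y": 0,"z": 0,"roll": 0}
    - {"x": 0.02,"y": 0,"z": 0,"roll": 0}
    - {"x": 0,"y": 0,"z": 0,"roll": 0}
    - {"x": 0,"y": 0,"z": 0,"roll": 0}

```text
time: 29.57
tool_pos: [537.9, 34.1, 69.1]
tcp_rot: [2.116, 1.571, 0.467]
contact_force: [0.3, -0.5, -2.3]
grip_width: 39.7
```

>>> move_arm:
  deltas:
    - {"x": 0.015,"y": 0,"z": 0,"roll": 0}
    - {"x": 0.015,"y": 0,"z": 0,"roll": 0}
    - {"x": 0,"y": 0,"z": 0,"roll": 0}

```text
time: 29.82
tool_pos: [537.8, 34.1, 67.9]
tcp_rot: [3.085, 1.571, 1.436]
contact_force: [0.2, 0.2, -2.9]
grip_width: 39.7
```

>>> move_arm:
  deltas:
    - {"x": 0.01,"y": 0,"z": 0,"roll": 0}
    - {"x": 0,"y": 0,"z": 0,"roll": 0}

```text
time: 29.98
tool_pos: [537.8, 34.1, 67.5]
tcp_rot: [2.751, 1.571, 1.102]
contact_force: [-0.2, 0.1, -2.9]
grip_width: 39.9
```

>>> move_arm:
  deltas:
    - {"x": 0.01,"y": 0,"z": 0,"roll": 0}
    - {"x": 0,"y": 0,"z": 0,"roll": 0}

```text
time: 30.15
tool_pos: [537.9, 34.1, 67.1]
tcp_rot: [2.356, 1.571, 0.707]
contact_force: [0.4, -0.1, -2.9]
grip_width: 39.8
```

>>> move_arm:
  deltas:
    - {"x": 0.01,"y": 0,"z": 0,"roll": 0}
    - {"x": 0,"y": 0,"z": 0,"roll": 0}

```text
time: 30.32
tool_pos: [537.9, 34.1, 67.1]
tcp_rot: [1.782, 1.571, 0.133]
contact_force: [-2.1, 1.1, 2.8]
grip_width: 39.6
```

>>> move_arm:
  deltas:
    - {"x": 0,"y": 0,"z": 0,"roll": 0}
    - {"x": 0,"y": 0,"z": 0,"roll": 0}
    - {"x": 0,"y": 0,"z": 0,"roll": 0}
    - {"x": 0,"y": 0,"z": 0,"roll": 0}
    - {"x": 0,"y": 0,"z": 0,"roll": 0}
    - {"x": 0,"y": 0,"z": 0,"roll": 0}
    - {"x": 0,"y": 0,"z": 0,"roll": 0}
    - {"x": -0.1,"y": 0,"z": 0,"roll": 0}
    - {"x": -0.3,"y": 0,"z": 0,"roll": 0}
    - {"x": -0.5,"y": 0,"z": 0,"roll": 0}
    - {"x": -0.6,"y": 0,"z": 0,"roll": 0}
    - {"x": -0.6,"y": 0,"z": 0,"roll": 0}
    - {"x": -0.6,"y": 0,"z": 0,"roll": 0}
    - {"x": -0.5,"y": 0,"z": 0,"roll": 0}
    - {"x": -0.3,"y": 0,"z": 0,"roll": 0}
  grip: 0.7

```text
time: 31.57
tool_pos: [538.6, 34.1, 209.6]
tcp_rot: [1.594, 1.567, -0.055]
contact_force: [0.6, 0.8, -0.5]
grip_width: 64.0
```

>>> move_arm:
  deltas:
    - {"x": -0.1,"y": 0,"z": -0.4,"roll": 0}
    - {"x": 0,"y": 0,"z": -0.7,"roll": 0}
    - {"x": 0,"y": 0,"z": -0.7,"roll": 0}
    - {"x": 0,"y": 0,"z": -0.7,"roll": 0}
    - {"x": 0,"y": -0.3,"z": -0.7,"roll": 0}
    - {"x": 0,"y": -0.3,"z": -0.6,"roll": 0}
    - {"x": 0,"y": -0.3,"z": -0.4,"roll": 0}
    - {"x": 0,"y": 0,"z": 0,"roll": 0}
    - {"x": 0,"y": 0,"z": 0,"roll": 0}

```text
time: 32.32
tool_pos: [514.7, 205.1, 211.0]
tcp_rot: [1.152, 1.57, -0.495]
contact_force: [1.2, 0.5, 0.4]
grip_width: 64.8
```

```bash
python3 - <<'E'
from h import *
s=bot.capture("side");t=bot.capture("top");o=bot.get_obs();print(o['time'],o['tool_pos'],o['contact_force'])
a=cv2.resize(s[170:345,220:400],(500,486),interpolation=2);b=cv2.resize(t[125:247,280:340],(300,486),interpolation=2)[:, :239+61]
cv2.imwrite("pics/c18.png",np.hstack([a,b])[:,:,::-1]);cv2.imwrite("pics/c19.png",t[:,:,::-1])
h=cv2.cvtColor(t,cv2.COLOR_RGB2HSV);m=cv2.inRange(h,(20,110,60),(35,255,255));x0,y0,x1,y1=293,185,324,220
p=np.argwhere(m[y0:y1,x0:x1])[:,::-1]+[x0,y0]
W=np.array([ray("top",q,52)[:2] for q in p],np.float32);print(cv2.minAreaRect(W),W.mean(0))
E
```

```text
32.4167 [515.50329568 203.79977574 210.96649536] [0.2253041  0.68358233 0.34795396]
((538.607666015625, 34.005287170410156), (58.110355377197266, 37.947818756103516), 88.43339538574219) [538.8891    34.012302]
```

View pics/c18.png

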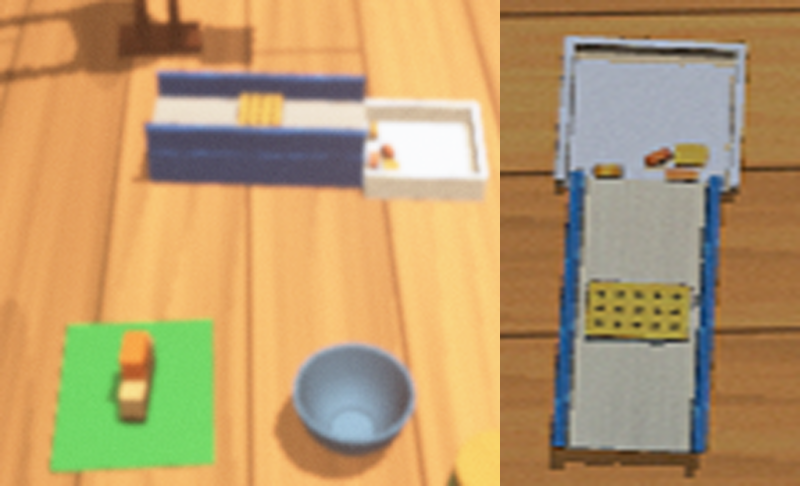

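View pics/c19.png

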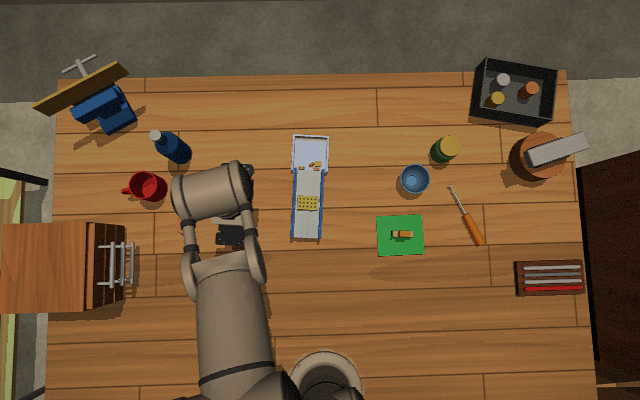

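```bash
python3 -c "
from plant import bot
bot.close_job()"
```

```text
the job is handed in; nothing more can be done
```

The job is done and handed in at about 32.4 s of the 61 s allowed.

**What I did**
- I lifted the scraper out of its rack by its blade ends, stood it on the mat and let go.
- I took it again by the handle, across its 18 mm thickness, and pushed all four offcuts along the bed into the tray in one pass.
- I stood the scraper back on the mat, then laid the plate on the bed between the rails. The wrist force when it touched down was about 3 N.

**What the last checks showed**
- **Offcuts:** the bed is bare apart from the plate, and all four are in the tray. At least two or three lie tilted or on edge close to the bed's end face, but inside the tray.
- **Scraper:** it stands upright on the mat, near the centre.
- **Plate:** its centre measures (538.6, 34.0) against a bed centre of about (538, 34–35.5). It was set down at the bed's measured yaw of about −4.5°. The final picture gave roughly −1.6°, but it is only about 3 mm per pixel; by eye the plate looks square and clear of both rails.
- **Bystanders:** the bowl, bottle, mug, jar and screwdriver look unmoved in the last top view. The spool was mostly hidden by the arm there, so I could not check it at the end; the arm did not go near it.
- **Gripper:** it is open and raised well clear, touching nothing.

The two cameras disagreed by about 1–5 mm in y for the mat, bed and plate. I took values in between and checked each fit from close up before lowering.

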